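# Clear a jammed spice-jar dispenser and dispense one jar with its two-stage paddle

## Robot

A 6-joint arm with a two-finger parallel gripper is mounted at the origin on a cart in front of the work surface, level with it; the furniture and walls round the work are solid. World frame = base frame: x ahead of the robot, y to its left, z up, the work surface at z = 0. Lengths are in m, angles in rad, forces in N, time in s.
With the tool pointing down it reaches from about 0.35 to 0.775 m from the base axis. Payload 5.5 kg.
Tool frame: the origin (TCP) lies at the very end of the fingers, on their centre line; the grasp point (between the pads) lies env.grasp_offset behind it (env.grasp_offset is the distance from the TCP to the grasp point, in m); x points along the fingers, y is the direction in which the jaws open and shut, and the axes are right-handed (so a half turn about x gives the same grasp; the last joint's range is limited). The gripper opens to 85 mm and grips with 20 to 120 N. Pads are 22 mm wide; open, the fingers measure 114 mm over their backs; the gripper's body (76 mm by 85 mm) begins 54 mm behind the grasp point. The pads swing forward as they close: fully open they stand 13 mm farther back than shut.
Start: joints at [1.181, 0.313, 0.046, 1.304, 0, 1.431], TCP at [0.142, 0.557, 0.231] pointing down, gripper open.
Joint ranges: [-2.76, 2.76], [-0.86, 1.69], [-1.03, 1.26], [-2.2, 2.34], [-1.47, 1.5], [-3.14, 3.14]. Speed limits (rad/s): [2.57, 2.57, 3.14, 3.14, 3.14, 3.14].

## Interface

Orientations are given as a unit quaternion [w, x, y, z].
In Python, from workcell import get_state, viewer, job, env gives the robot as it stands.
- The arm moves only by the tool send_rows, never from a script. Its argument "plan" is a list of rows, each a list of 6 numbers: the shift along the tool's x, y, z in mm, then the turn, a rotation vector about the tool's x, y, z in degrees. A call has exactly 10 rows; each row is the pose to reach, as a shift and turn from the pose commanded when the call began, along the tool's axes at that moment; what a row does not reach only later rows make up. A row lasts 1/8 s, in which the tool goes at most 62.5 mm and 10.7 degrees, less where a joint would pass 70% of its speed; a pose out of reach is approached as far as the arm can. A call with a gripper value outside its range is refused whole. "claw" is the finger opening in mm, from 0 to 85.4, set as the call begins (left out, the last holds). The fingers move at their own pace and stop on an object; "newtons" is the grip in N (left out, the last holds). Time passes only in rows, so rows that repeat a pose let the fingers close, or fill a call up. It gives the time, the measured TCP pose, the force and the opening at its end, in the units of the state.
- get_state(): the state, without advancing time (a new reading comes with each control period).
- viewer.read_camera(name): name is "scene" or "top" or "wrist"; returns a dict with "frame" (384x512x3 uint8, blue, green, red), "mtx" (3x3 intrinsics, pixels), "k1" (the pictures are not rectified: a ray, as slopes to the right and down, at radius r is drawn at 1 + k1 r^2 times it, then the intrinsics apply), "rvec" (rotation vector, rad) and "tvec" (3), from world to camera coordinates, as OpenCV has them. Camera axes: x right, y down, z forward; pixel columns grow to the right and rows downward; lengths in m; the calibration is good to about 2 mm. A picture is of the moment at which its call begins. There is no depth.
- job.hand_in(): hands the job in, once; it reports no verdict.
The state is a dict: "clock": time; "joint_pos": joint angles; "qvel": joint speeds; "tau": joint torques, N m; "tcp_pos": TCP position; "orientation": TCP orientation; "wrist_force": force on the tool from outside, world axes, zero at the start; "ft_torque": the same for the moment, N m; "finger_gap": finger opening in m.
Only numpy, scipy, OpenCV 4.12 (cv2) and the standard library are available. Lean on these libraries where they do the work, as an engineer would, in place of code of your own. Each camera call takes 0.05 s, during which the arm holds its last target.

## Task

A spice jar is standing on end in the jar dispenser, caught against the hood, and holds up the two jars lying behind it. Lift it out and stand it upright near the middle of the round cork mat, so that the lying jars roll down to the red gate; then press the orange paddle down past its pressure point to the bottom and hold it there until the first jar has rolled out into the tray, and let the paddle come up again so that the second jar stops at the gate. Do not touch the two lying jars, and leave the mug, the pepper and the kitchen timer where they are.

Things in the scene. Friction and masses are not known exactly. Their poses are not given: they have to be found in the camera images.
- dispenser: Fixed jar dispenser, white with clear hood, 315 long (own x) x 117 wide (own y). Origin on the worktop, own z up; own +x points up the chute, -x to the outlet tray. Chute floor falls 10 degrees (0.1745 rad) towards -x, 37 mm above the worktop at own x = 0; side walls 28 mm high, 109 mm apart. Clear hood from own x = -68 to +24 mm, 51 mm of room below it; open chute behind it.
- jar_stuck: Spice jar with black label and cap, 41 mm diameter, 105 tall, 0.1 to 0.2 kg, on end in the chute, square to its floor, so leaning 10 degrees towards the dispenser's -x. Origin: centre of underside; own z runs to the cap. It stands about at own x = +56 mm of the dispenser, against the hood; the lying jars behind reach 41 mm above the chute floor: only its upper 45 mm is free all round.
- jar_stuck_center (a point): Centre of the standing jar, half way up (52 mm from its underside).
- jar_first_center (a point): Centre of the first lying spice jar (light label, 41 mm diameter, 105 mm long, axis across the chute); it waits directly behind the standing jar, about at dispenser own x = +93 mm, and rolls down by itself once that is out.
- jar_second_center (a point): Centre of the second lying spice jar (the same kind), behind the first, about at dispenser own x = +134 mm.
- gate_rest (a point): Where the centre of a jar lies when it rests at the raised red gate, under the hood (fixed to the dispenser). The gate, a bar across the chute floor, stands 17 mm nearer the tray; it sinks with the paddle's second stage and springs back.
- tray (a point): Where the centre of a dispensed jar lies when it rests in the tray against the lip (fixed to the dispenser). The tray is the open lower end of the chute, closed by a 25 mm high lip.
- paddle_pad (a point): Pressing point on top of the orange paddle (82 x 48 x 6 mm, black ribs), 68 mm from its hinge; moves with it. The paddle is on the hood, hinge along the dispenser's own y at own x = +10 mm, 112 mm above the worktop, and reaches to -x from there. At rest the point is about 128 mm up, the free end 138 mm; press straight down, about 22 mm to the bottom. The hood's roof stays 10 mm or more below it.
- trigger_first (a joint): First stage of the paddle, rad: 0 at rest, 0.16 fully taken up (11 mm at the pressing point, light spring, 2 to 4 N). Moves nothing else.
- trigger_second (a joint): Second stage of the paddle, rad: stays 0 until the first stage is taken up and the push at the pressing point exceeds about 10 N (the pressure point), then runs to 0.16 at the bottom (another 11 mm, about 14 N). Lowers the red gate and raises a separator blade behind the front jar, so that only that jar leaves; springs back when let go.
- round_mat: Round light-brown cork mat, 150 mm diameter, 12 mm thick, flat, fixed on the worktop left or right of the dispenser. Origin: centre of its underside; its top is 12 mm above that.
- mug: White spotted mug, 82 x 114 x 91 mm, on the other side of the dispenser; leave alone. Origin: centre of its underside.
- pepper: Green bell pepper, 68 mm across, 74 mm tall, behind the dispenser; leave alone. Origin: centre of its underside.
- timer: Red and white kitchen timer, 66 mm across, 56 mm tall, behind the dispenser; leave alone. Origin: centre of its underside.
Mind the look-alikes: they are no part of the job. What is shaped like the jar_stuck but pink is not meant.

How it is judged:
By the outcome, as a careful person would: the job done as asked, in the order asked, and still so for the second after the job is handed in, with the robot touching nothing.
It also fails if it takes over 54 s, if anything falls off the work surface, if the arm or the gripper's body presses on something with over 40 N, if the wrist force passes 120 N, or if a joint passes its speed limit or range.

## Working session

There is one attempt and no reset: what is moved stays moved. The work goes in short steps, Python scripts to look and compute and a tool call to move; the robot and the scene stay as the last step left them, time stands still between calls to the robot, and variables do not carry over. Pictures are saved under pics/ and viewed, and the job is handed in when it is done.

Besides the shell and the picture viewer there is one more tool, called after "Request:" as name([rows], argument=value, ...), one row to a line, values as JSON. send_rows: Moves the arm, as the interface text tells. Its arguments: {"type":"object","properties":{"plan":{"type":"array"},"claw":{"type":"number"},"newtons":{"type":"number"}},"required":["plan"]}

```bash
ls; mkdir -p pics
python3 - <<'E'
from workcell import get_state, viewer, job, env
import cv2
print(get_state()); print(env.grasp_offset)
for n in ["scene","top","wrist"]:
    d=viewer.read_camera(n); cv2.imwrite(f"pics/{n}0.png",d["frame"]); print(n,d["mtx"].tolist(),d["k1"],d["rvec"],d["tvec"])
E
```

```text
pics
{'clock': 0.0, 'joint_pos': array([1.18141086e+00, 3.14025749e-01, 4.49511115e-02, 1.30358304e+00,
       1.57580897e-05, 1.43120992e+00]), 'qvel': array([-0.00299063,  0.00064574, -0.00111266,  0.0013037 , -0.00190389,
       -0.00030461]), 'tau': array([-1.00772239e-03, -4.80624640e+01,  2.98535228e+01,  1.93637505e-02,
       -1.97053550e-04,  3.40580743e-05]), 'tcp_pos': array([0.14194436, 0.55667121, 0.23038305]), 'orientation': array([ 0.70142084,  0.08745408,  0.70177566, -0.08872158]), 'wrist_force': array([-0.62793792,  0.33041842,  0.04247574]), 'ft_torque': array([-0.03322074, -0.001808  ,  0.02355908]), 'finger_gap': 0.08547280494879002}
0.0187
scene [[445.77938710070697, 0.0, 256.9246922299734], [0.0, 445.77938710070697, 183.97994194970715], [0.0, 0.0, 1.0]] 0.026172225669109424 [ 0.67624342 -2.66111911  1.11450086] [0.54106307 0.20534717 1.41406743]
top [[437.5950155747524, 0.0, 253.66836574390518], [0.0, 437.5950155747524, 195.7139426037978], [0.0, 0.0, 1.0]] 0.055016725031475776 [ 1.53392496 -2.23001337  0.72202604] [0.27869406 0.46588236 1.1624805 ]
wrist [[278.11264192202543, 0.0, 254.7192927839155], [0.0, 278.11264192202543, 190.22827099238606], [0.0, 0.0, 1.0]] -0.004932119683059476 [-2.29359989 -1.78479371 -0.2523918 ] [-0.57369821 -0.03828113  0.3791193 ]
```

View pics/scene0.png

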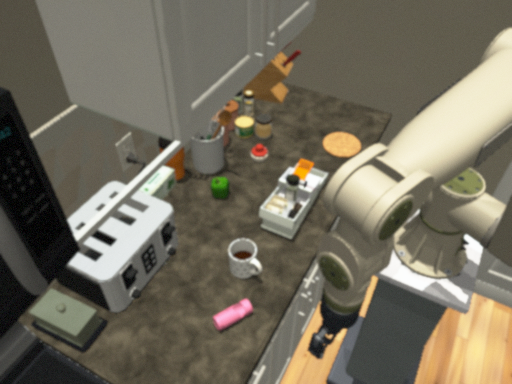

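View pics/top0.png

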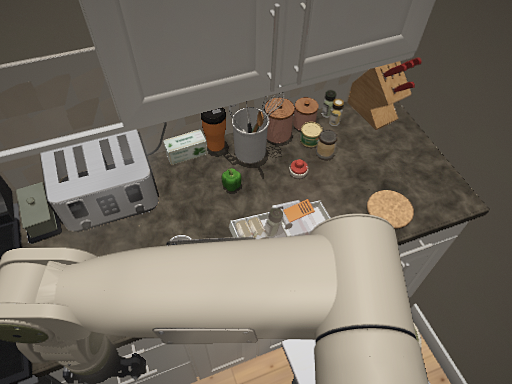

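View pics/wrist0.png

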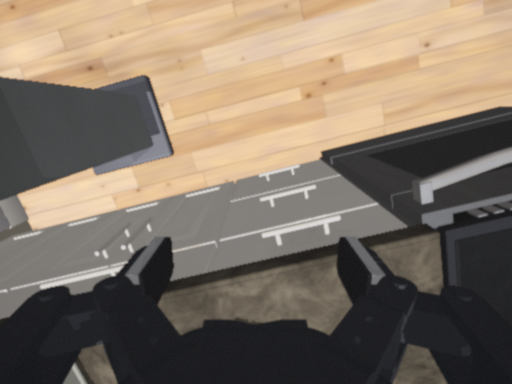

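```bash
cat > h.py <<'E'
import numpy as np, cv2
from workcell import get_state, viewer, job, env
from scipy.spatial.transform import Rotation as R
def dist(d):return np.array([d["k1"],0,0,0,0.])
def proj(d,P):
    P=np.atleast_2d(np.array(P,float)); return cv2.projectPoints(P,d["rvec"],d["tvec"],d["mtx"],dist(d))[0].reshape(-1,2)
def ray(d,uv):
    p=cv2.undistortPoints(np.array([[uv]],float),d["mtx"],dist(d)).ravel()
    Rm=cv2.Rodrigues(d["rvec"])[0]; o=-Rm.T@np.ravel(d["tvec"]); v=Rm.T@np.array([p[0],p[1],1]); return o,v/np.linalg.norm(v)
def onz(d,uv,z):
    o,v=ray(d,uv); return o+v*(z-o[2])/v[2]
def tri(ds,uvs):
    A=np.zeros((3,3));b=np.zeros(3)
    for d,u in zip(ds,uvs):
        o,v=ray(d,u);M=np.eye(3)-np.outer(v,v);A+=M;b+=M@o
    return np.linalg.solve(A,b)
def blob(d,lo,hi,roi=None):
    hsv=cv2.cvtColor(d["frame"],cv2.COLOR_BGR2HSV);m=cv2.inRange(hsv,np.array(lo),np.array(hi))
    if roi: z=np.zeros_like(m);x0,y0,x1,y1=roi;z[y0:y1,x0:x1]=m[y0:y1,x0:x1];m=z
    n,l,s,c=cv2.connectedComponentsWithStats(m)
    if n<2:return None
    i=1+np.argmax(s[1:,4]);return c[i],s[i],l==i
def quat(s):
    q=s["orientation"];return R.from_quat([q[1],q[2],q[3],q[0]])
E
python3 - <<'E'
from h import *
d=viewer.read_camera("scene");t=viewer.read_camera("top")
f=d["frame"];cv2.imwrite("pics/sz.png",cv2.resize(f[145:245,250:370],None,fx=6,fy=6,interpolation=cv2.INTER_CUBIC)[:600,:800])
f=t["frame"];cv2.imwrite("pics/tz.png",cv2.resize(f[190:250,220:345],None,fx=6,fy=6,interpolation=cv2.INTER_CUBIC))
for n,c,roi in [("scene",d,(310,120,370,165)),("top",t,(360,185,420,230))]:
    b=blob(c,(5,60,100),(25,255,255),roi);print(n,b[0],b[1],onz(c,b[0],.012))
for n,c,roi in [("scene",d,(290,155,318,185)),("top",t,(280,195,320,225))]:
    b=blob(c,(5,180,150),(20,255,255),roi);print(n,b[0],b[1],onz(c,b[0],.13))
E
```

```text
scene [341.92093541 144.06570156] [321 130  46  29 898] [ 0.41870655 -0.34402914  0.012     ]
top [390.7725832  207.28288431] [ 367  190   47   38 1262] [ 0.42037202 -0.34954464  0.012     ]
scene [303.53409091 166.59090909] [294 159  20  20 176] [ 0.45381061 -0.02724877  0.13      ]Traceback (most recent call last):
  File "<stdin>", line 8, in <module>
TypeError: 'NoneType' object is not subscriptable
```

View pics/sz.png

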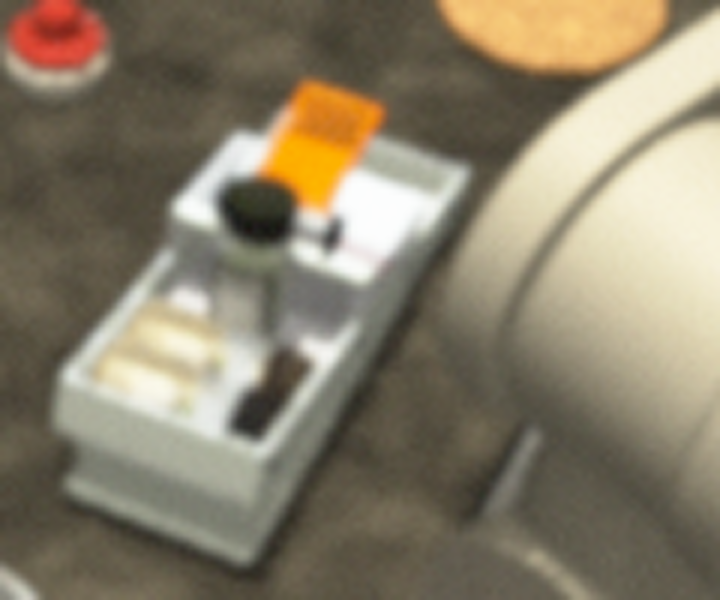

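View pics/tz.png

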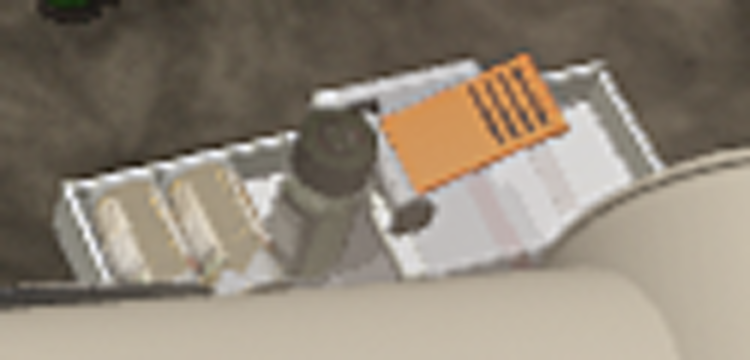

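Run:
```python
from h import *
d=viewer.read_camera("scene");t=viewer.read_camera("top")
S=lambda x,y:(250+x/6-.4,145+y/6-.4); T=lambda x,y:(220+x/6-.4,190+y/6-.4)
pts={"cap":((257,205),(336,143)),"rear+y?":((65,378),(70,185)),"hoodcorner":((245,130),(470,65)),"paddlefarL":((312,82),(523,57)),"paddlefarR":((383,110),(566,127)),"hingeL":((262,175),(383,122)),"outletL":((470,170),(0,0))}
for k,(a,b) in pts.items():
    if k=="outletL": continue
    p=tri([d,t],[S(*a),T(*b)]);print(k,p.round(4),proj(d,p)-S(*a),proj(t,p)-T(*b))
print("outlet corner lip z.037",onz(d,S(470,170),.037),"rear R z .093",onz(d,S(268,458),.093),"rear L",onz(d,S(65,378),.093), "hoodtop-l", onz(t,T(323,97),.1))
print(onz(t,T(602,65),.037))
s=get_state();print(quat(s).as_matrix().round(3))
for n,uv in [("mug",(243,258)),("timer",(259,150)),("pepper",(220,187))]: print(n,onz(d,uv,.04))
```

```text
cap [0.4572 0.0546 0.141 ] [[0.02204297 0.03053075]] [[-0.00228799 -0.04119497]]
rear+y? [0.5087 0.1758 0.0937] [[-0.07292104 -0.10125899]] [[0.00618647 0.13005488]]
hoodcorner [ 0.5068 -0.0445  0.0929] [[0.21066568 0.29738762]] [[-0.02447353 -0.40254276]]
paddlefarL [ 0.4735 -0.0541  0.1377] [[0.03170261 0.0450693 ]] [[-0.00358257 -0.0618008 ]]
paddlefarR [ 0.4313 -0.0584  0.1314] [[0.03772196 0.05204942]] [[-0.00435888 -0.0727207 ]]
hingeL [0.4666 0.0251 0.133 ] [[0.24974149 0.34567465]] [[-0.02822408 -0.46875037]]
outlet corner lip z.037 [ 0.39769415 -0.13572468  0.037     ] rear R z .093 [0.39178308 0.17416286 0.093     ] rear L [0.50857828 0.17548025 0.093     ] hoodtop-l [0.5095332 0.0376758 0.1      ]
[ 0.51354845 -0.13235267  0.037     ]
[[-0.     0.247  0.969]
 [-0.     0.969 -0.247]
 [-1.    -0.    -0.   ]]
mug [0.48089161 0.33699271 0.04      ]
timer [ 0.67280694 -0.12456206  0.04      ]
pepper [0.69811863 0.11499209 0.04      ]
```

```bash
cat >> h.py <<'E'
YAW=np.deg2rad(91.0); O=np.array([.4529,.0205,0.])
u=np.array([np.cos(YAW),np.sin(YAW),0]);v=np.array([-np.sin(YAW),np.cos(YAW),0]);Z=np.array([0,0,1.])
a=np.deg2rad(10); ja=-u*np.sin(a)+Z*np.cos(a)
def frame(x,y):
    x=x/np.linalg.norm(x);y=y-x*(x@y);y/=np.linalg.norm(y);return R.from_matrix(np.c_[x,y,np.cross(x,y)])
def own(x,y,z): return O+u*x+v*y+Z*z
def to(pos,Rt):
    s=get_state();Rc=quat(s);sh=Rc.inv().apply(np.array(pos)-s["tcp_pos"])*1000;rv=np.degrees((Rc.inv()*Rt).as_rotvec())
    print("shift",sh.round(1),"rot",rv.round(2),"rows>=",np.linalg.norm(sh)/62.5,np.linalg.norm(rv)/10.7)
    return sh,rv
E
python3 - <<'E'
from h import *
cap=np.array([.455,.0565,.150]);Rt=frame(-ja,-v)
print(cap+.07*ja); sh,rv=to(cap+.07*ja,Rt)
for i in range(1,11): print((sh*i/9).round(1).tolist(),(rv*i/9).round(2).tolist())
E
```

```text
[0.45521214 0.04434648 0.21893654]
shift [  12.3 -419.4  430.1] rot [74.49  8.55  6.54] rows>= 9.613809438113961 7.033675010617563
[1.4, -46.6, 47.8] [8.28, 0.95, 0.73]
[2.7, -93.2, 95.6] [16.55, 1.9, 1.45]
[4.1, -139.8, 143.4] [24.83, 2.85, 2.18]
[5.5, -186.4, 191.2] [33.1, 3.8, 2.91]
[6.8, -233.0, 238.9] [41.38, 4.75, 3.63]
[8.2, -279.6, 286.7] [49.66, 5.7, 4.36]
[9.6, -326.2, 334.5] [57.93, 6.65, 5.09]
[10.9, -372.8, 382.3] [66.21, 7.6, 5.81]
[12.3, -419.4, 430.1] [74.49, 8.55, 6.54]
[13.7, -466.0, 477.9] [82.76, 9.5, 7.27]
```

Request:
send_rows([
  [1,-42,43,7.5,0.9,0.7],
  [2,-84,86,15,1.7,1.3],
  [3,-126,129,22.4,2.6,2],
  [4,-168,172,29.8,3.4,2.6],
  [5,-210,215,37.3,4.3,3.3],
  [7,-252,258,44.7,5.1,3.9],
  [8,-294,301,52.2,6,4.6],
  [9,-336,344,59.6,6.8,5.2],
  [11,-378,387,67,7.7,5.9],
  [12,-419,430,74.5,8.5,6.5],
], claw=85, newtons=40)

```text
clock: 1.6
tcp_pos: [0.4561, 0.0429, 0.2195]
orientation: [0.458, 0.539, 0.545, -0.452]
wrist_force: [1.1, 1.3, 0.1]
finger_gap: 0.0851
```

Run:
```python
from h import *
print(get_state())
for n in ["scene","top","wrist"]:
    d=viewer.read_camera(n); cv2.imwrite(f"pics/{n}1.png",d["frame"])
```

```text
{'clock': 1.6, 'joint_pos': array([-0.19636522,  0.1004324 , -0.26279126,  1.24323492,  0.17076962,
        1.35903128]), 'qvel': array([-0.91210876,  0.44254758,  0.45219099,  0.08963465,  0.0995168 ,
        0.12507553]), 'tau': array([  3.02829579, -37.95641184,  26.62936985,   0.64463843,
         0.26672984,  -0.18425338]), 'tcp_pos': array([0.45609574, 0.04285289, 0.21951267]), 'orientation': array([ 0.45755765,  0.53850608,  0.5447731 , -0.45152461]), 'wrist_force': array([1.13594478, 1.27289026, 0.12331483]), 'ft_torque': array([-0.16056612, -0.06011109, -0.04028149]), 'finger_gap': 0.08509248052606733}
```

View pics/wrist1.png

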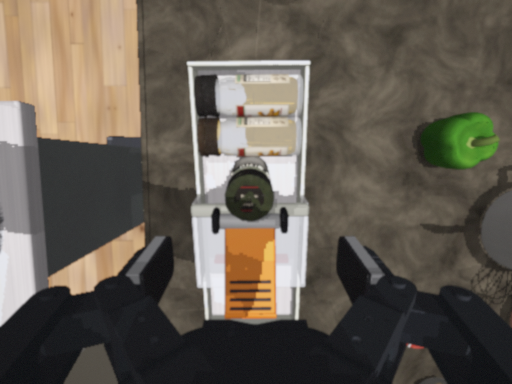

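View pics/scene1.png

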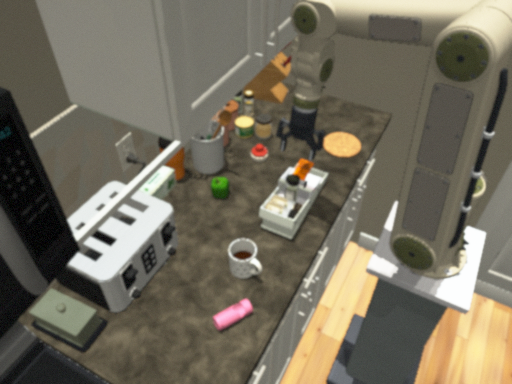

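View pics/top1.png

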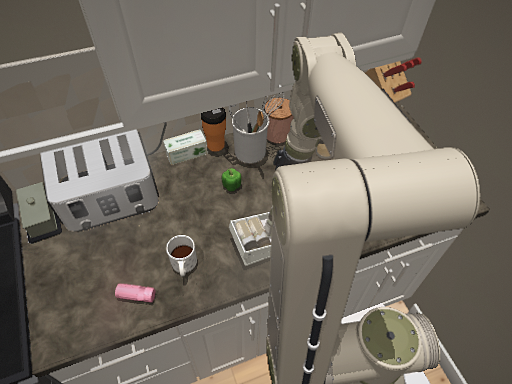

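Run:
```python
from h import *
s=get_state();print(s["tcp_pos"],s["qvel"].round(3),s["clock"])
d=viewer.read_camera("wrist"); cv2.imwrite("pics/wrist2.png",cv2.resize(d["frame"][50:330,150:350],None,fx=2.1,fy=2.1,interpolation=cv2.INTER_CUBIC))
np.savez("w2.npz",**d)
```

```text
[0.45656258 0.0421705  0.21890806] [ 0.064 -0.03  -0.035  0.022  0.012 -0.002] 1.75
```

View pics/wrist2.png

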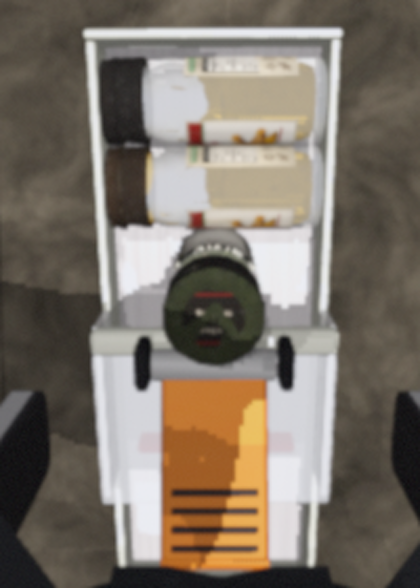

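Run:
```python
from h import *
d=dict(np.load("w2.npz")); W=lambda x,y:(150+x/2.1-.25,50+y/2.1-.25)
for n,p,z in [("rearL",(85,32),.0935),("rearR",(342,32),.0935),("cap",(214,313),.150),("capL",(163,313),.150),("capR",(265,313),.150),("padL end",(162,568),.138),("padR end",(268,568),.138),("padL hinge",(162,380),.116),("padR hinge",(268,380),.116),("hoodL",(90,335),.105),("hoodR",(338,335),.105),("trayL",(118,566),.02),("trayR",(318,566),.02)]:
    print(n,onz(d,W(*p),z).round(4), [((onz(d,W(*p),z)-O)@u).round(4),((onz(d,W(*p),z)-O)@v).round(4)])
sc=viewer.read_camera("scene")
m=blob(d,(0,0,0),(180,255,70),(215,170,290,230));print(m[0],m[1])
```

```text
rearL [0.3938 0.1763 0.0935] [np.float64(0.1568), np.float64(0.0564)]
rearR [0.5115 0.1779 0.0935] [np.float64(0.1564), np.float64(-0.0613)]
cap [0.4549 0.0552 0.15  ] [np.float64(0.0347), np.float64(-0.0026)]
capL [0.4353 0.055  0.15  ] [np.float64(0.0348), np.float64(0.0169)]
capR [0.4745 0.0555 0.15  ] [np.float64(0.0346), np.float64(-0.0222)]
padL end [ 0.434  -0.0564  0.138 ] [np.float64(-0.0765), np.float64(0.0202)]
padR end [ 0.4791 -0.0558  0.138 ] [np.float64(-0.0767), np.float64(-0.0249)]
padL hinge [0.4317 0.0198 0.116 ] [np.float64(-0.0003), np.float64(0.0212)]
padR hinge [0.4792 0.0204 0.116 ] [np.float64(-0.0006), np.float64(-0.0263)]
hoodL [0.3971 0.0378 0.105 ] [np.float64(0.0183), np.float64(0.0554)]
hoodR [0.5122 0.0393 0.105 ] [np.float64(0.0178), np.float64(-0.0596)]
trayL [ 0.3943 -0.1274  0.02  ] [np.float64(-0.1469), np.float64(0.0612)]
trayR [ 0.5223 -0.1258  0.02  ] [np.float64(-0.1475), np.float64(-0.0669)]
[251.25096101 197.94838001] [ 228  172   47   52 1821]
```

```bash
sed -i 's/YAW=np.deg2rad(91.0); O=np.array(\[.4529,.0205,0.\])/YAW=np.deg2rad(90.8); O=np.array([.4554,.0205,0.])/' h.py
python3 - <<'E'
from h import *
cap=np.array([.4549,.0555,.150]);Rt=frame(-ja,-v)
to(cap-.040*ja,Rt)
E
```

```text
shift [109.9   0.3   1.4] rot [0.15 0.01 0.07] rows>= 1.758802711339908 0.015803778693036556
```

Run:
```python
from h import *
s=get_state();print(s["tcp_pos"],s["qvel"].round(3),s["clock"])
cap=np.array([.4549,.0555,.150]);Rt=frame(-ja,-v)
to(cap-.040*ja,Rt)
```

```text
[0.4548585  0.04479708 0.21910691] [ 0.035 -0.016 -0.011  0.002  0.001  0.001] 1.85
shift [109.9   0.3   1.4] rot [0.15 0.01 0.07] rows>= 1.758802711339908 0.015803778693036556
```

Request:
send_rows([
  [0,0,1,0,0,0],
  [15,0,1,0,0,0],
  [35,0,1,0,0,0],
  [55,0,1,0,0,0],
  [75,0,1,0,0,0],
  [90,0,1,0,0,0],
  [100,0,1,0,0,0],
  [106,0,1,0,0,0],
  [110,0,1,0,0,0],
  [110,0,1,0,0,0],
])

```text
clock: 3.1
tcp_pos: [0.455, 0.063, 0.1108]
orientation: [0.459, 0.537, 0.546, -0.451]
wrist_force: [0.0, -0.2, 0.2]
finger_gap: 0.0852
```

Run:
```python
from h import *
s=get_state();print(s["wrist_force"],s["qvel"].round(3))
cap=np.array([.4549,.0555,.150]);Rt=frame(-ja,-v);to(cap-.040*ja,Rt)
d=viewer.read_camera("wrist"); cv2.imwrite("pics/wrist3.png",d["frame"])
d=viewer.read_camera("scene"); cv2.imwrite("pics/sc3.png",cv2.resize(d["frame"][115:245,240:380],None,fx=4.5,fy=4.5,interpolation=cv2.INTER_CUBIC))
```

```text
[ 0.01991301 -0.15588156  0.18736843] [-0.004 -0.003  0.009  0.007  0.002  0.   ]
shift [ 0.1 -0.2  0.6] rot [0.2  0.04 0.01] rows>= 0.009946451053608012 0.018713357632981913
```

View pics/wrist3.png

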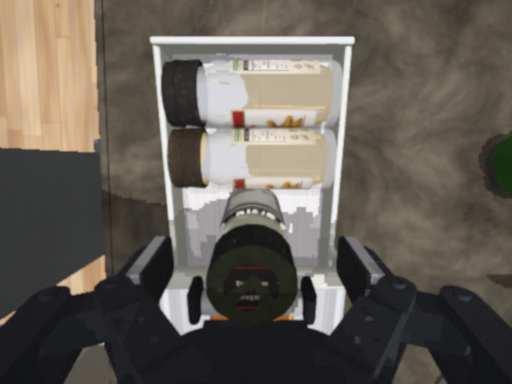

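View pics/sc3.png

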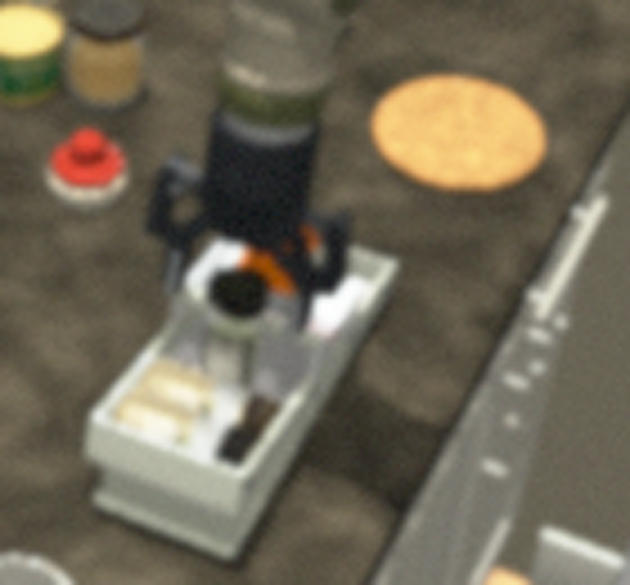

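Run:
```python
from h import *
s=get_state();p=s["tcp_pos"];q=quat(s)
for n,x in [("wrist",(0,1)),("scene",None)]:
    d=viewer.read_camera(n); f=d["frame"].copy()
    P=[p, p-q.apply([.0187,0,0]), p-q.apply([.040,0,0]),p+q.apply([0,.0425,0]),p-q.apply([0,.0425,0]),p-q.apply([.0187,.0425,0]),p-q.apply([.0187,-.0425,0])]
    uv=proj(d,P);print(n,uv.round(1))
    for i,k in enumerate(uv): cv2.circle(f,tuple(int(a) for a in k.round()),1,[(0,0,255),(255,255,0),(0,255,0)][min(i,2)] if i<3 else (255,0,255),-1)
    cv2.imwrite(f"pics/ov_{n}.png",cv2.resize(f[200:384,100:420],None,fx=2.4,fy=2.4) if n=="wrist" else cv2.resize(f[140:240,250:340],None,fx=6,fy=6,interpolation=cv2.INTER_CUBIC))
```

```text
wrist [[253.  238.8]
 [252.8 255.5]
 [252.5 280.6]
 [328.2 238.9]
 [177.9 238.7]
 [168.  255.4]
 [337.6 255.6]]
scene [[291.3 187.2]
 [292.1 182.5]
 [293.  177.1]
 [279.4 182.9]
 [303.4 191.6]
 [304.3 186.9]
 [280.1 178.2]]
```

View pics/ov_wrist.png

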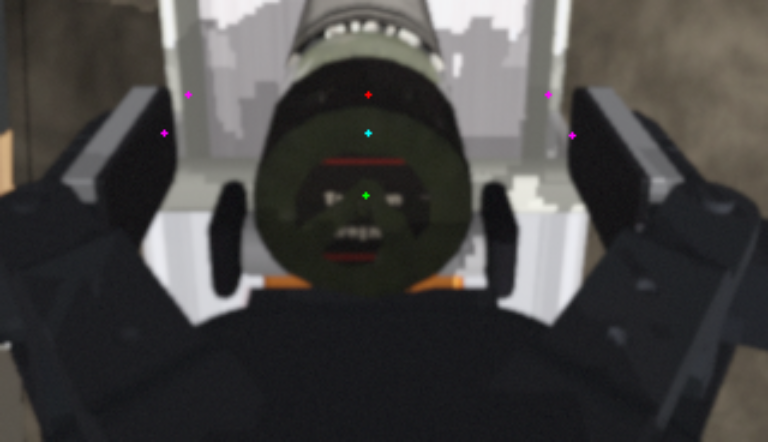

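View pics/ov_scene.png

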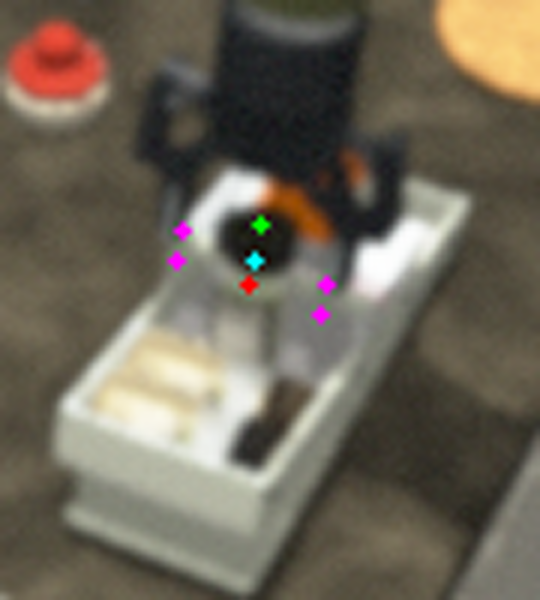

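Request:
send_rows([
  [0,0,0,0,0,0],
  [0,0,0,0,0,0],
  [0,0,0,0,0,0],
  [0,0,0,0,0,0],
  [0,0,0,0,0,0],
  [0,0,0,0,0,0],
  [0,0,0,0,0,0],
  [0,0,0,0,0,0],
  [0,0,0,0,0,0],
  [0,0,0,0,0,0],
], claw=30, newtons=45)

```text
clock: 4.55
tcp_pos: [0.4549, 0.0629, 0.111]
orientation: [0.459, 0.537, 0.546, -0.451]
wrist_force: [-3.2, -0.8, 5.5]
finger_gap: 0.0397
```

Run:
```python
from h import *
s=get_state();print(s["wrist_force"],s["qvel"].round(3),s["finger_gap"])
d=viewer.read_camera("wrist"); cv2.imwrite("pics/wrist4.png",d["frame"])
```

```text
[-3.24252311 -0.7610086   5.47917464] [ 0.003 -0.001 -0.001  0.002  0.     0.001] 0.03973220772760769
```

View pics/wrist4.png

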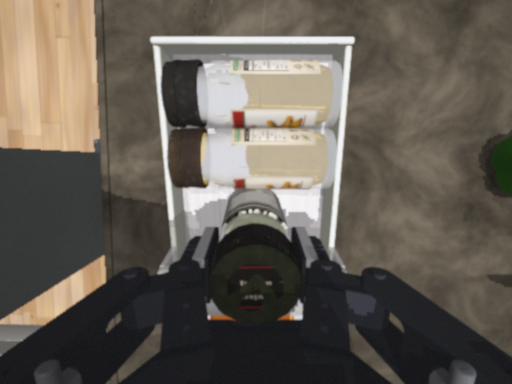

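Request:
send_rows([
  [-3,0,0,0,0,0],
  [-10,0,0,0,0,0],
  [-22,0,0,0,0,0],
  [-38,0,0,0,0,0],
  [-56,0,0,0,0,0],
  [-75,0,0,0,0,0],
  [-95,0,0,0,0,0],
  [-115,0,0,0,0,0],
  [-130,0,0,0,0,0],
  [-135,0,0,0,0,0],
])

```text
clock: 5.85
tcp_pos: [0.4559, 0.0393, 0.2449]
orientation: [0.459, 0.537, 0.546, -0.45]
wrist_force: [0.5, -0.7, -1.4]
finger_gap: 0.0398
```

Run:
```python
from h import *
s=get_state();print(s["wrist_force"],s["qvel"].round(3),s["finger_gap"],s["tcp_pos"])
d=viewer.read_camera("wrist"); cv2.imwrite("pics/wrist5.png",d["frame"])
d=viewer.read_camera("scene"); cv2.imwrite("pics/sc5.png",cv2.resize(d["frame"][75:245,240:380],None,fx=3.5,fy=3.5,interpolation=cv2.INTER_CUBIC))
g=frame(-Z,-v)
sh,rv=to([.4195,-.347,.26],g)
```

```text
[ 0.46867806 -0.68527781 -1.37255071] [-0.013 -0.     0.055  0.083 -0.001 -0.013] 0.03975699106028178 [0.45588546 0.03934576 0.24492519]
shift [-82.4 -42.6 377.2] rot [ 0.18 -9.96 -0.04] rows>= 6.215679643804586 0.9309034677495984
```

View pics/wrist5.png

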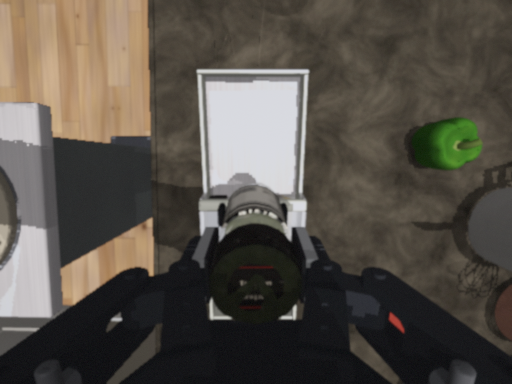

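View pics/sc5.png

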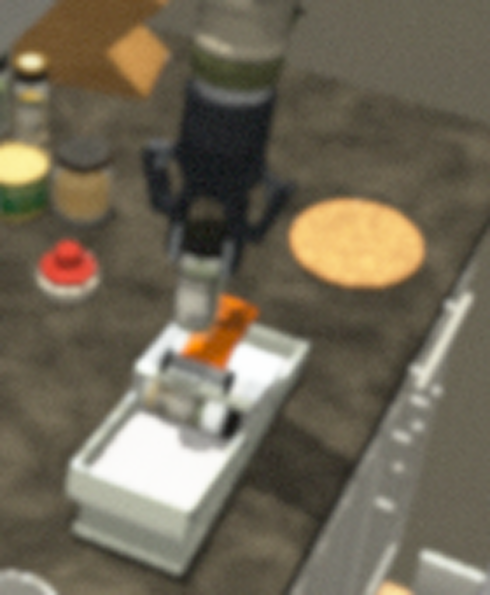

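Request:
send_rows([
  [-5,-2,21,0,-0.5,0],
  [-14,-7,63,0,-1.7,0],
  [-25,-13,115,0,-3,0],
  [-37,-19,168,0,-4.4,0],
  [-48,-25,220,0,-5.8,0],
  [-60,-31,273,0,-7.2,0],
  [-70,-36,320,0,-8.4,0],
  [-77,-40,353,0,-9.3,0],
  [-81,-42,372,0,-9.9,0],
  [-82,-42.6,377,0.2,-10,0],
])

```text
clock: 7.2
tcp_pos: [0.4191, -0.3468, 0.2585]
orientation: [0.503, 0.497, 0.504, -0.497]
wrist_force: [-0.5, 0.3, -1.1]
finger_gap: 0.0398
```

Run:
```python
from h import *
s=get_state();print(s["wrist_force"],s["qvel"].round(3),s["finger_gap"],s["tcp_pos"])
d=viewer.read_camera("wrist"); cv2.imwrite("pics/wrist6.png",d["frame"])
d=viewer.read_camera("scene"); cv2.imwrite("pics/sc6.png",cv2.resize(d["frame"][55:255,240:400],None,fx=3,fy=3,interpolation=cv2.INTER_CUBIC))
d=viewer.read_camera("top"); cv2.imwrite("pics/top6.png",d["frame"])
```

```text
[-0.46287571  0.34144976 -1.06586802] [-0.031  0.022  0.04   0.015 -0.003 -0.016] 0.03981929389351697 [ 0.41914346 -0.34675489  0.2585221 ]
```

View pics/wrist6.png

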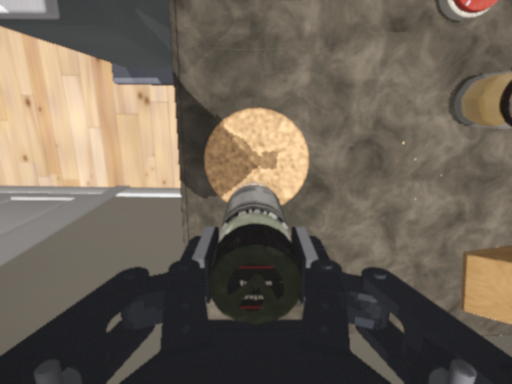

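View pics/sc6.png

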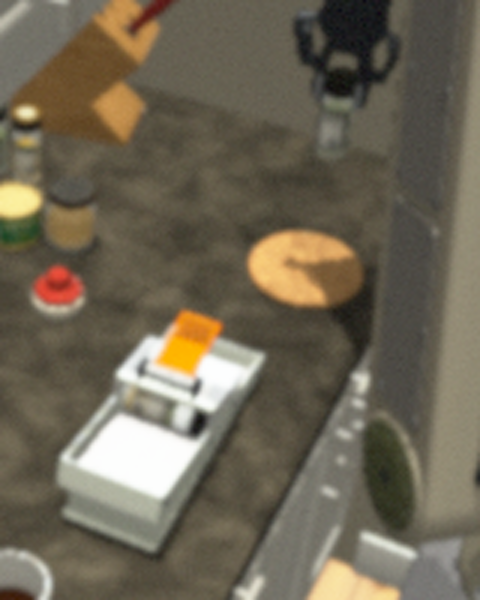

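View pics/top6.png

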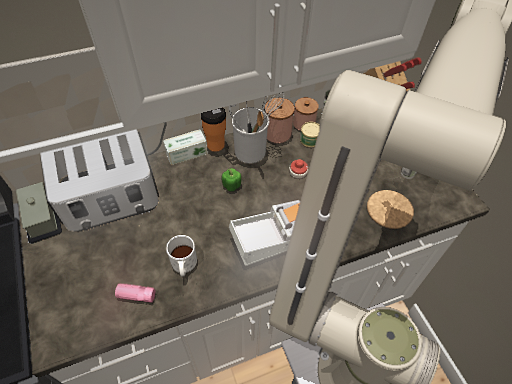

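Run:
```python
from h import *
d=viewer.read_camera("scene")
for z in (.19,.195,.2,.205,.21): print(z,proj(d,[.4191,-.3468,z])[0].round(1)/1, end=' ')
s=get_state();print(s["tcp_pos"]);print(proj(d,s["tcp_pos"]))
w=viewer.read_camera("wrist");print(onz(w,(257,159),.012), onz(w,(204.5,157),.012),onz(w,(310,157),.012))
cv2.imwrite("pics/sc7.png",cv2.resize(d["frame"][60:130,320:390],None,fx=8,fy=8,interpolation=cv2.INTER_CUBIC))
to([.4195,-.348,.090],frame(-Z,-v))
```

```text
0.19 [349.2 106. ] 0.195 [349.4 104.9] 0.2 [349.6 103.7] 0.205 [349.8 102.6] 0.21 [350.1 101.4] [ 0.4195027  -0.34540819  0.25916626]
[[352.03366475  89.91722999]]
[ 0.42368796 -0.34271209  0.012     ] [ 0.34946465 -0.34105411  0.012     ] [ 0.49851672 -0.33864285  0.012     ]
shift [ 1.693e+02 -1.000e-01  2.600e+00] rot [0.06 0.   0.01] rows>= 2.709189977639009 0.0059483585761212964
```

View pics/sc7.png

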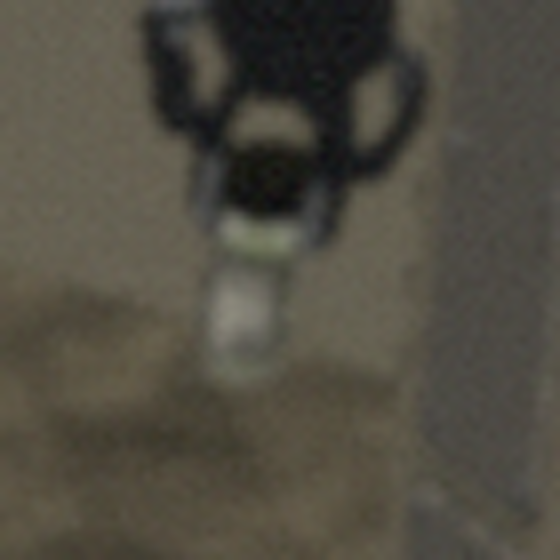

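Request:
send_rows([
  [8,1,1,0,0,0],
  [25,1,1,0,0,0],
  [50,1,1,0,0,0],
  [78,1,1,0,0,0],
  [105,1,1,0,0,0],
  [130,1,1,0,0,0],
  [148,1,1,0,0,0],
  [160,1,1,0,0,0],
  [167,1,1,0,0,0],
  [169,1,1,0,0,0],
])

```text
clock: 8.7
tcp_pos: [0.4205, -0.3476, 0.0902]
orientation: [0.504, 0.496, 0.503, -0.497]
wrist_force: [-0.3, -0.1, -1.3]
finger_gap: 0.0396
```

Request:
send_rows([
  [0,0,0,0,0,0],
  [1,0,0,0,0,0],
  [2,0,0,0,0,0],
  [3,0,0,0,0,0],
  [4,0,0,0,0,0],
  [5,0,0,0,0,0],
  [6,0,0,0,0,0],
  [7,0,0,0,0,0],
  [8,0,0,0,0,0],
  [8,0,0,0,0,0],
])

```text
clock: 9.95
tcp_pos: [0.4203, -0.3476, 0.0821]
orientation: [0.503, 0.496, 0.503, -0.497]
wrist_force: [0.6, -0.1, -1.3]
finger_gap: 0.0396
```

Run:
```python
from h import *
s=get_state();print(s["wrist_force"],s["tcp_pos"],s["finger_gap"],s["clock"])
d=viewer.read_camera("scene")
cv2.imwrite("pics/sc8.png",cv2.resize(d["frame"][100:170,300:380],None,fx=8,fy=8,interpolation=cv2.INTER_CUBIC))
```

```text
[ 0.60814105 -0.09933498 -1.31532456] [ 0.4203056  -0.3476151   0.08213006] 0.039570633568538405 9.95
```

View pics/sc8.png

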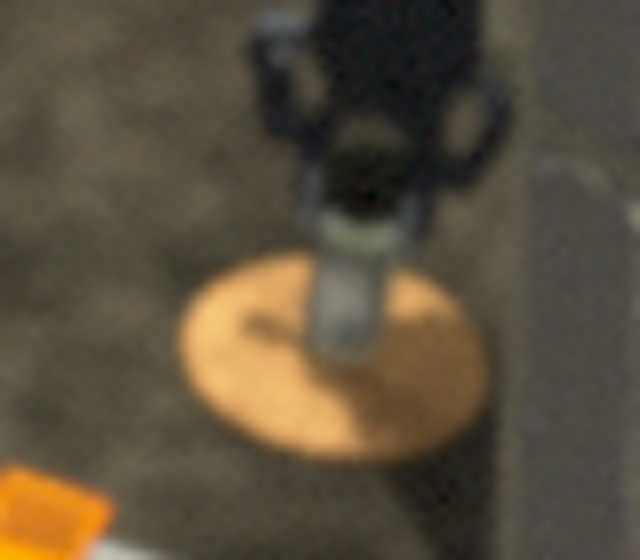

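Not touching yet; creep on in small steps.

Request:
send_rows([
  [1,0,0,0,0,0],
  [1,0,0,0,0,0],
  [2,0,0,0,0,0],
  [2,0,0,0,0,0],
  [3,0,0,0,0,0],
  [3,0,0,0,0,0],
  [4,0,0,0,0,0],
  [4,0,0,0,0,0],
  [4,0,0,0,0,0],
  [4,0,0,0,0,0],
])

```text
clock: 11.25
tcp_pos: [0.4204, -0.3477, 0.0783]
orientation: [0.504, 0.496, 0.503, -0.497]
wrist_force: [-0.2, -0.3, -1.1]
finger_gap: 0.0393
```

Request:
send_rows([
  [0.5,0,0,0,0,0],
  [1,0,0,0,0,0],
  [1.5,0,0,0,0,0],
  [2,0,0,0,0,0],
  [2.5,0,0,0,0,0],
  [3,0,0,0,0,0],
  [3,0,0,0,0,0],
  [3,0,0,0,0,0],
  [3,0,0,0,0,0],
  [3,0,0,0,0,0],
])

```text
clock: 12.5
tcp_pos: [0.4204, -0.348, 0.0769]
orientation: [0.504, 0.496, 0.503, -0.497]
wrist_force: [-3.9, 2.3, 11.5]
finger_gap: 0.0398
```

Request:
send_rows([
  [-1,0,0,0,0,0],
  [-1,0,0,0,0,0],
  [-1,0,0,0,0,0],
  [-1,0,0,0,0,0],
  [-1,0,0,0,0,0],
  [-3,0,0,0,0,0],
  [-8,0,0,0,0,0],
  [-18,0,0,0,0,0],
  [-32,0,0,0,0,0],
  [-50,0,0,0,0,0],
], claw=80)

```text
clock: 13.75
tcp_pos: [0.4204, -0.3477, 0.1265]
orientation: [0.504, 0.496, 0.503, -0.497]
wrist_force: [0.2, -0.1, 1.2]
finger_gap: 0.08
```

Run:
```python
from h import *
s=get_state();print(s["wrist_force"],s["tcp_pos"],s["finger_gap"],s["clock"])
d=viewer.read_camera("scene")
cv2.imwrite("pics/sc9.png",cv2.resize(d["frame"][100:170,300:380],None,fx=8,fy=8,interpolation=cv2.INTER_CUBIC))
d=viewer.read_camera("wrist");cv2.imwrite("pics/wrist9.png",d["frame"])
```

```text
[ 0.15350123 -0.070167    1.15803969] [ 0.42042969 -0.34768861  0.12647225] 0.07998224726159225 13.75
```

View pics/sc9.png

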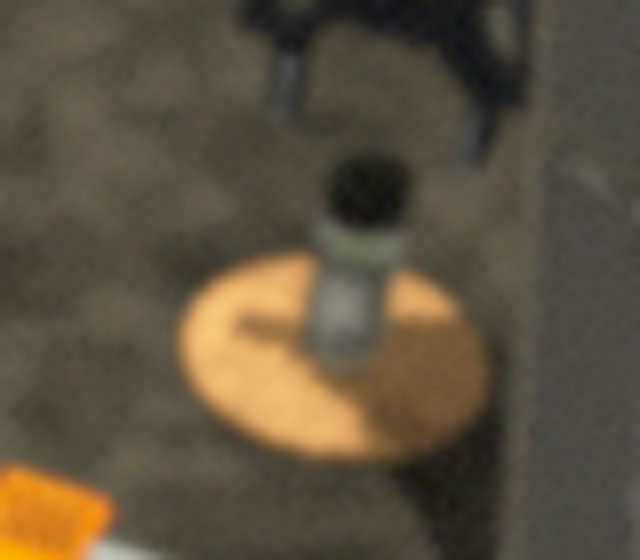

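View pics/wrist9.png

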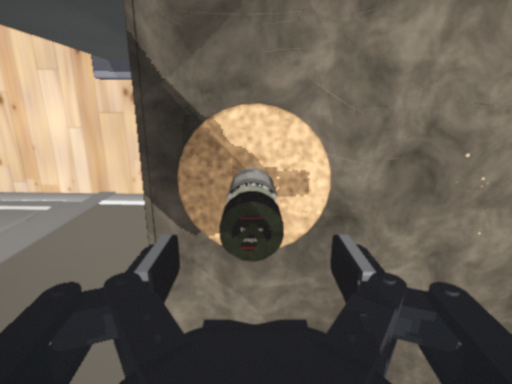

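Run:
```python
from h import *
to(own(-.056,0,.170),frame(-Z,-v)); print(own(-.056,0,.17))
```

```text
shift [ -43.1   39.  -312.9] rot [-0.01  0.24 -0.18] rows>= 5.091196222594858 0.02834458620751148
[ 0.45618188 -0.03549454  0.17      ]
```

Request:
send_rows([
  [-15,0,0,0,0,0],
  [-40,0,0,0,0,0],
  [-70,2,-15,0,0,0],
  [-90,8,-60,0,0,0],
  [-95,15,-115,0,0,0],
  [-95,22,-170,0,0,0],
  [-90,28,-225,0,0,0],
  [-82,33,-270,0,0,0],
  [-76,37,-300,0,0,0],
  [-73,39,-313,0,0,0],
], claw=0)

```text
clock: 15.1
tcp_pos: [0.4548, -0.0326, 0.1981]
orientation: [0.504, 0.496, 0.504, -0.496]
wrist_force: [-0.4, -0.2, -0.7]
finger_gap: 0.0
```

Request:
send_rows([
  [0,0,0,0,0,0],
  [3,0,0,0,0,0],
  [8,0,0,0,0,0],
  [14,0,0,0,0,0],
  [20,0,0,0,0,0],
  [26,0,0,0,0,0],
  [29,0,0,0,0,0],
  [30,0,0,0,0,0],
  [30,0,0,0,0,0],
  [30,0,0,0,0,0],
])

```text
clock: 16.35
tcp_pos: [0.4552, -0.0341, 0.1682]
orientation: [0.504, 0.496, 0.503, -0.497]
wrist_force: [0.3, 0.1, 0.4]
finger_gap: 0.0001
```

Run:
```python
from h import *
s=get_state();print(s["wrist_force"],s["tcp_pos"],s["finger_gap"],s["clock"])
p=s["tcp_pos"]
d=viewer.read_camera("scene");print(proj(d,p),proj(d,own(-.056,0,.128)))
cv2.imwrite("pics/sc10.png",cv2.resize(d["frame"][130:230,250:370],None,fx=6,fy=6,interpolation=cv2.INTER_CUBIC))
d=viewer.read_camera("wrist");cv2.imwrite("pics/wrist10.png",d["frame"]);print(proj(d,p),proj(d,own(-.056,0,.128)))
d=viewer.read_camera("top");cv2.imwrite("pics/top10.png",d["frame"])
```

```text
[0.34129162 0.05975747 0.41187478] [ 0.45520444 -0.03411347  0.16824943] 8.531589595549298e-05 16.35
[[304.98302977 156.63631491]] [[303.83872065 165.34645486]]
[[252.92836768 238.67102763]] [[254.60294881 214.93448544]]
```

View pics/sc10.png

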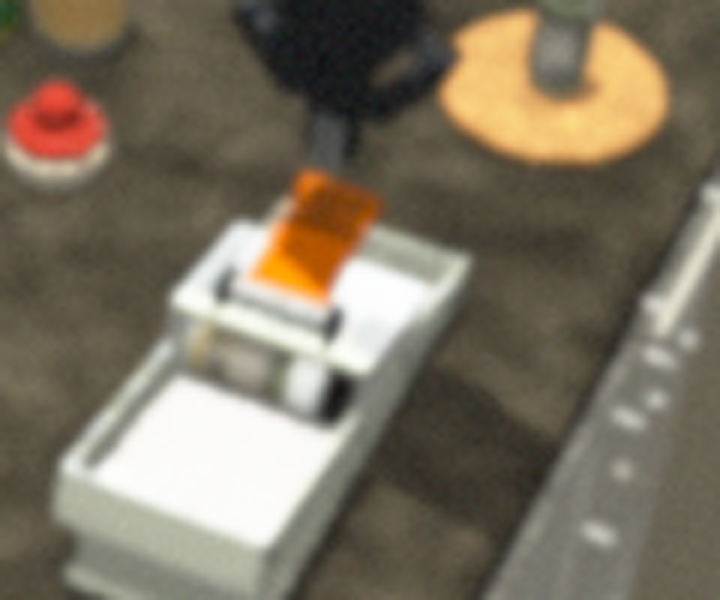

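View pics/wrist10.png

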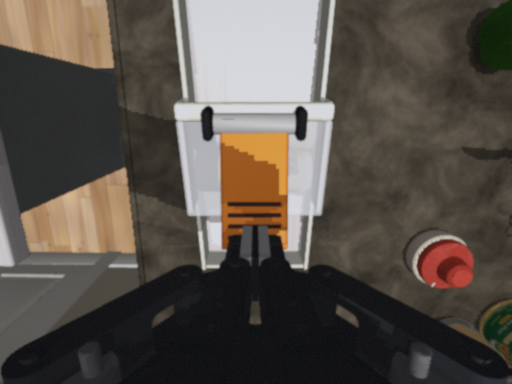

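View pics/top10.png

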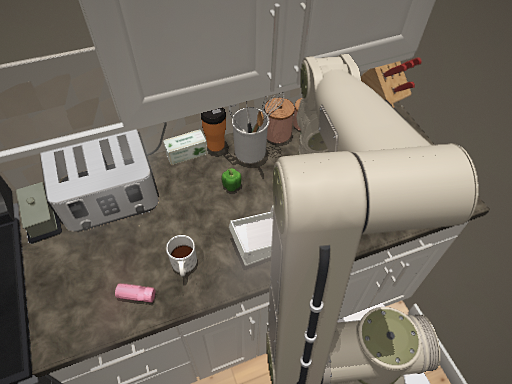

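Request:
send_rows([
  [6,1,1,0,0,0],
  [14,1,1,0,0,0],
  [22,1,1,0,0,0],
  [30,1,1,0,0,0],
  [36,1,1,0,0,0],
  [40,1,1,0,0,0],
  [43,1,1,0,0,0],
  [46,1,1,0,0,0],
  [48,1,1,0,0,0],
  [48,1,1,0,0,0],
])

```text
clock: 17.75
tcp_pos: [0.4564, -0.0354, 0.1203]
orientation: [0.504, 0.496, 0.503, -0.497]
wrist_force: [-0.7, -1.8, 3.3]
finger_gap: -0.0001
```

Request:
send_rows([
  [2,0,0,0,0,0],
  [4,0,0,0,0,0],
  [6,0,0,0,0,0],
  [8,0,0,0,0,0],
  [10,0,0,0,0,0],
  [12,0,0,0,0,0],
  [14,0,0,0,0,0],
  [15,0,0,0,0,0],
  [16,0,0,0,0,0],
  [16,0,0,0,0,0],
])

```text
clock: 19.0
tcp_pos: [0.4598, -0.0359, 0.1072]
orientation: [0.506, 0.498, 0.501, -0.495]
wrist_force: [0.2, -1.9, 16.8]
finger_gap: -0.0001
```

Run:
```python
from h import *
s=get_state();print(s["wrist_force"],s["tcp_pos"],s["finger_gap"],s["clock"])
d=viewer.read_camera("scene")
cv2.imwrite("pics/sc11.png",cv2.resize(d["frame"][130:230,250:370],None,fx=6,fy=6,interpolation=cv2.INTER_CUBIC))
d=viewer.read_camera("wrist");cv2.imwrite("pics/wrist11.png",d["frame"])
```

```text
[ 0.24758646 -1.94320888 16.81358797] [ 0.4598406  -0.03591462  0.10721078] -0.00012143004444027124 19.0
```

View pics/sc11.png

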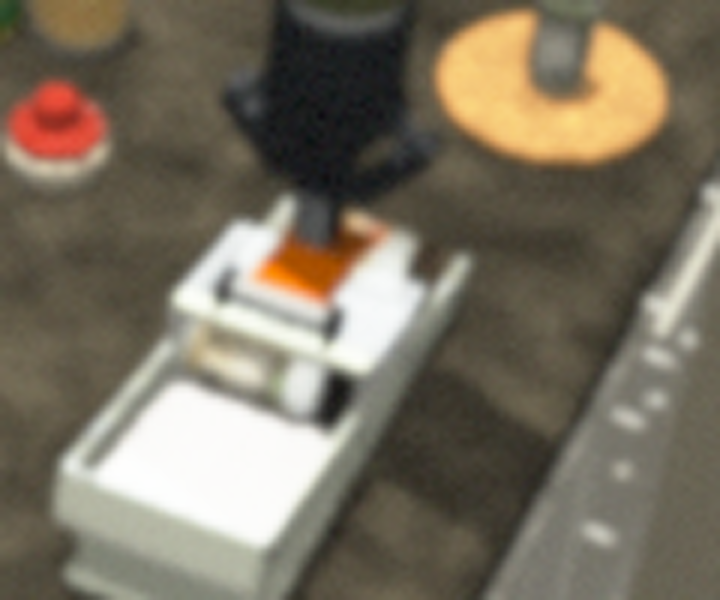

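View pics/wrist11.png

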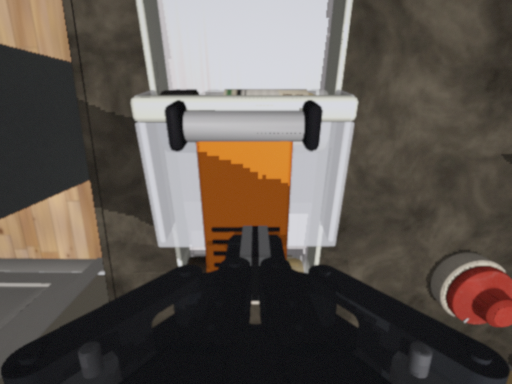

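Request:
send_rows([
  [1,0,0,0,0,0],
  [2,0,0,0,0,0],
  [2,0,0,0,0,0],
  [2,0,0,0,0,0],
  [2,0,0,0,0,0],
  [2,0,0,0,0,0],
  [2,0,0,0,0,0],
  [2,0,0,0,0,0],
  [2,0,0,0,0,0],
  [2,0,0,0,0,0],
])

```text
clock: 20.35
tcp_pos: [0.4614, -0.0365, 0.1065]
orientation: [0.507, 0.499, 0.5, -0.495]
wrist_force: [1.2, -1.8, 33.9]
finger_gap: 0.0001
```

Run:
```python
from h import *
d=viewer.read_camera("scene")
print(get_state()["wrist_force"])
cv2.imwrite("pics/sc12.png",cv2.resize(d["frame"][130:230,250:370],None,fx=6,fy=6,interpolation=cv2.INTER_CUBIC))
```

```text
[ 0.59662428 -2.69099833 34.11736869]
```

View pics/sc12.png

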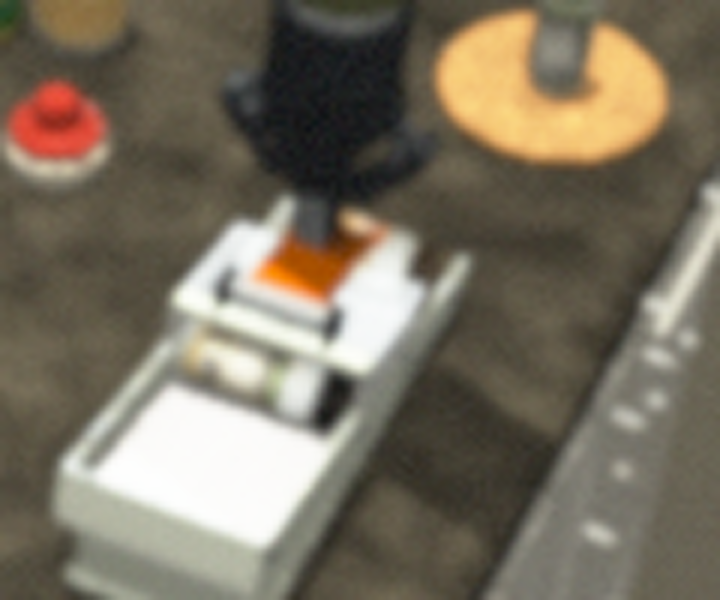

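Bottom stop reached (force rises to 34 N without travel); the first jar's cap is in the tray at (430,265), the second jar is behind. Now I release.

Request:
send_rows([
  [-3,0,0,0,0,0],
  [-8,0,0,0,0,0],
  [-14,0,0,0,0,0],
  [-20,0,0,0,0,0],
  [-28,0,0,0,0,0],
  [-38,0,0,0,0,0],
  [-52,0,0,0,0,0],
  [-70,0,0,0,0,0],
  [-90,0,0,0,0,0],
  [-110,0,0,0,0,0],
])

```text
clock: 21.65
tcp_pos: [0.4558, -0.0351, 0.2131]
orientation: [0.503, 0.496, 0.503, -0.497]
wrist_force: [-0.1, -0.1, 0.3]
finger_gap: -0.0
```

Request:
send_rows([
  [-10,0,0,0,0,0],
  [-20,0,0,0,0,0],
  [-30,0,0,0,0,0],
  [-30,0,0,0,0,0],
  [-30,0,0,0,0,0],
  [-30,0,0,0,0,0],
  [-30,0,0,0,0,0],
  [-30,0,0,0,0,0],
  [-30,0,0,0,0,0],
  [-30,0,0,0,0,0],
])

```text
clock: 22.9
tcp_pos: [0.4561, -0.0351, 0.2421]
orientation: [0.504, 0.496, 0.503, -0.497]
wrist_force: [-0.3, 0.0, -0.2]
finger_gap: 0.0002
```

Run:
```python
from h import *
d=viewer.read_camera("scene");s=get_state()
print(s["wrist_force"],s["tcp_pos"],s["qvel"].round(3),s["clock"])
cv2.imwrite("pics/sc13.png",cv2.resize(d["frame"][130:230,250:370],None,fx=6,fy=6,interpolation=cv2.INTER_CUBIC))
cv2.imwrite("pics/scfull13.png",d["frame"])
d=viewer.read_camera("wrist");cv2.imwrite("pics/wrist13.png",d["frame"])
w=d
print("tray exp own",proj(w,own(-.13,0,.03)))
```

```text
[ 0.2907806   0.07514183 -1.29834163] [ 0.45608274 -0.03506835  0.24205079] [ 0.     0.    -0.    -0.001  0.001 -0.   ] 22.95
tray exp own [[253.95274342 218.95296224]]
```

View pics/sc13.png

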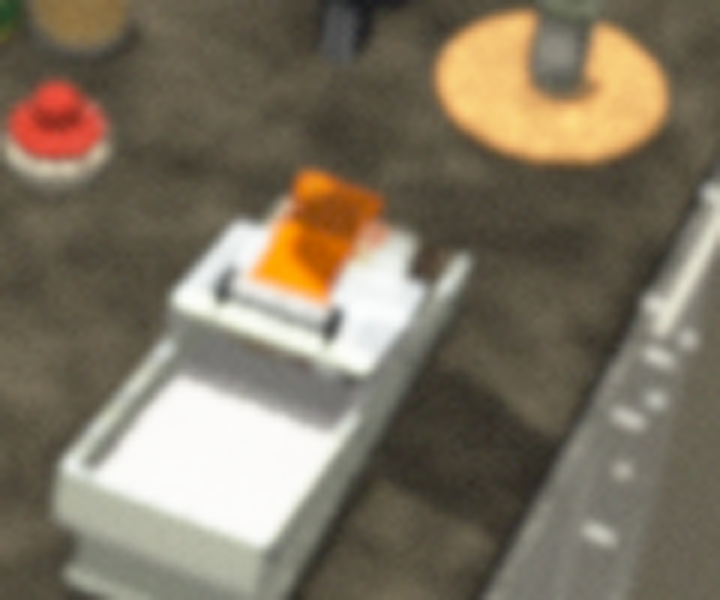

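View pics/wrist13.png

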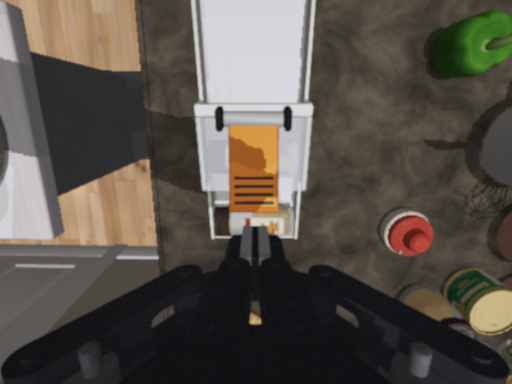

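View pics/scfull13.png

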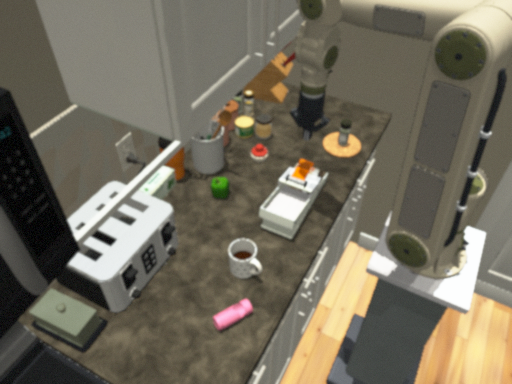

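Run:
```python
from h import *
w=viewer.read_camera("wrist");f=w["frame"][90:250,180:330]
g=cv2.resize(f,None,fx=3.7,fy=3.7,interpolation=cv2.INTER_CUBIC);cv2.imwrite("pics/w14.png",g)
print(proj(w,[own(x,y,.037+x*.176+.0205) for x in (-.02,-.061,-.13) for y in (.05,-.05)])-[180,90])
```

```text
[[ 31.5022185   49.7199453 ]
 [116.35606902  49.81160364]
 [ 33.75773798  82.40201113]
 [114.1085981   82.48352919]
 [ 37.06673335 130.20673755]
 [110.81169786 130.27442912]]
```

View pics/w14.png

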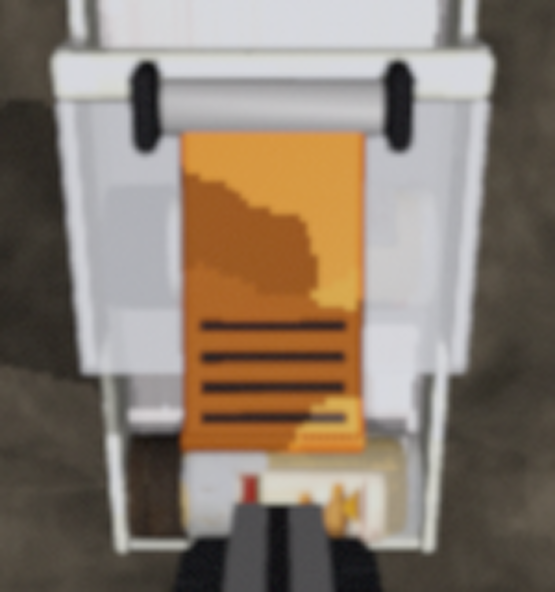

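Run:
```python
from h import *
a=viewer.read_camera("wrist")["frame"].astype(int)
for _ in range(4): b=viewer.read_camera("wrist")["frame"].astype(int)
print(abs(a-b)[100:240,200:310].mean(), abs(a-b)[100:240,200:310].max())
print(get_state()["clock"],job.hand_in())
```

```text
0.6810822510822511 42
the job is handed in; nothing more can be done
23.3 None
```

I did the job in the order you asked and handed it in at 23.3 s. The hand-in gives no verdict.

- **Standing jar:** I gripped it by the cap, lifted it along its leaning axis and stood it upright on the cork mat. It is within a few mm of the middle: I placed it at about (0.420, -0.348), and the mat centre measured about (0.420, -0.346). It was still upright in the last picture.
- **Lying jars:** They rolled down to the gate while I was lifting the standing jar out. The gripper never came near them.
- **Paddle:** I pressed it to its bottom stop: the force went from 17 to 34 N with hardly any more travel. I held it there until the first jar lay in the tray, then let it come up again.
- **Final state:** The last wrist picture shows one jar against the tray lip. The second shows faintly through the hood, centred about 41 mm down-chute of the dispenser's origin. That fits resting at the raised gate, but I could not see the gate clearly enough to confirm it. Two wrist views 0.2 s apart showed almost no change.
- **Mug, pepper and timer:** They were in place in the last pictures, with the robot touching nothing.

Two readings were a little off:
- The jar stood about 12 mm lower in the grip than planned: I planned for its underside 65 mm below the fingertip point, but it touched the mat at about 65 mm from the mat top. So the offset was within 1 mm of plan, and only the camera estimate of about 68 mm disagreed.
- While pressing, the tool drifted about 5 mm sideways on the paddle.

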